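# Open the slide tray's cover leaf flat

### The arm

A 6-joint arm with a two-finger parallel gripper is mounted at the origin on the work surface. World frame = base frame: x ahead of the robot, y to its left, z up, the work surface at z = 0. Lengths are in m, angles in degrees, forces in N, time in s.
With the tool pointing down it reaches from about 0.325 to 0.775 m from the base axis. Payload 5.5 kg.
Tool frame: the origin (TCP) lies at the centre of the arm's flange, where the gripper is bolted on; the fingertips stand 182 mm ahead of it and the grasp point (between the pads) lies 163 mm ahead of it; z points along the fingers, y is the line along which they close (so a half turn about z gives the same grasp; the last joint's range is limited). The gripper opens to 88 mm and grips with 3 to 60 N. Pads are 20 mm wide; open, the fingers measure 115 mm over their backs; the gripper's body (75 mm by 178 mm) begins 61 mm behind the grasp point.
Start: joints at [68.658, 5.22, 70.514, -0, 104.267, -3.249], TCP at [0.186, 0.57, 0.405] pointing down, gripper open.
Joint ranges: [-164.24, 164.24], [-49.07, 125.15], [9.68, 141.18], [-86.29, 266.29], [3.28, 154.24], [-151.56, 151.56]. Speed limits (degrees/s): [147.25, 147.25, 172.46, 180, 180, 180].

### API

Orientations are given as [roll, pitch, yaw] about the fixed x, y, z axes, in that order (R = Rz(yaw) Ry(pitch) Rx(roll)).
In Python, from station import r gives the robot as it stands. The module is installed in compiled form; this text tells all that it offers. Calls block until the motion is done:
- r.reach(position, orientation): joint-space move of the TCP to a pose.
- r.servo_line(position, rotation=None, speed=0.15): straight line of the TCP; rotation=None keeps the orientation; speed is the mean speed in m/s.
- r.move_joints(angles): joint-space move.
- r.let_go() and r.grab(squeeze=None): open the fingers fully, or close them until they stop; squeeze is the grip in N (None keeps the last).
- r.wait(seconds).
- r.inverse_kinematics(position, orientation): joint angles nearest the present ones, or None.
- r.sense(): the state.
- r.snapshot(name): name is "scene" or "top" or "wrist"; returns a dict with "frame" (480x640x3 uint8, red, green, blue), "fx", "fy", "cx", "cy" (pixels), "dist_coeffs" ([k1, k2, p1, p2, k3] as OpenCV has them; the pictures are not rectified), "R" (3x3) and "t" (3): a world point X has camera coordinates R X + t. Camera axes: x right, y down, z forward; pixel columns grow to the right and rows downward; lengths in m; the calibration is good to about 2 mm. A picture is of the moment at which its call begins. There is no depth.
A pose or a line that the arm cannot do raises r.IKError and nothing moves.
- r.hand_in(): hands the job in; it is judged then, once.
The state is a dict: "clock": time; "joints": joint angles; "joint_vel": joint speeds; "joint_torque": joint torques, N m; "tcp_pos": TCP position; "orientation": TCP orientation; "contact_force": force on the tool from outside, world axes, zero at the start; "torque": the same for the moment, N m; "opening": finger opening in m; "gripper_force": force on a finger pad.
Only numpy, scipy, OpenCV 4.12 (cv2) and the standard library are available. Lean on these libraries where they do the work, as an engineer would, in place of code of your own. Each camera call takes 0.05 s, during which the arm holds its last target. There are 200 camera calls.

### The job

The blue cover of the slide tray has been left ajar: with the fingertips only, first push the orange slide box along the bench out of the way of the cover, then turn the cover right over its spine and lay it down gently until it lies flat on the bench on the other side. Do not pinch the cover, and do not pick up or tip the slide box; the cover must not hit the box on its way down. Leave the other things on the bench where they stand.

Things in the scene. Friction and masses are not known exactly. Their poses are not given: they have to be found in the camera images.
- tray: Flat grey slide tray fixed to the bench, 180 x 138 x 8 mm high, five glass slides in it. Origin: on the bench surface (z = 0) under the middle of the spine. Its x axis runs along the spine; the tray lies on its +y side (from y = 0 to +138 mm); on its -y side is the bare bench where the cover is to lie.
- spine (a point): Middle of the hinge line (spine, steel knuckles 9 mm thick, at most 13 mm high) of the tray, 8.5 mm above the bench; same axes as the tray.
- leaf (a joint): Angle of the cover about the spine, rad: 0 = shut flat on the tray (towards the tray's +y), 1.57 = upright, 3.14 = lying flat on the bench on the -y side (a stop). Starts ajar between 0.45 and 0.8. The hinge is stiff (0.16 N m friction, about 2 N at the free edge, up to 3 N with the weight): the cover stays at whatever angle it is left.
- leaf_edge (a point): Middle of the cover's free edge, 130 mm from the hinge line. The cover is 170 mm wide along the spine (centred on it) and 6 mm thick (blue outer panel, white inner panel with coloured patches), about 0.13 kg, measured outward (upward when shut) from the hinge line; laid open its inner face is 8.5 mm above the bench, its outer face 2.5 mm (rubber feet).
- slidebox_mid (a point): Centre of the loose orange slide box, 85 (its x) x 32 (its y) x 25 mm high, 0.10 to 0.20 kg, standing flat on the bare bench where the cover is to lie, its centre 85 to 105 mm from the spine, its long side within 0.5 rad of the spine's direction. The bench is free for at least 120 mm beyond where the cover's free edge will lie.
- vial: Bystander: small amber vial with red cap, diameter 24, 50 mm high, beyond the tray's far end (120 to 140 mm from the middle along the spine). Origin: centre of its underside.
- oil: Bystander: white bottle with black cap, diameter 40, 85 mm high, on the right. Origin: centre of its underside.
- jar: Bystander: clear jar with blue cap, diameter 66, 80 mm high, on the left. Origin: centre of its underside.
- dish: Bystander: flat clear covered dish, diameter 90, 15 mm high, near right. Origin: centre of its underside.
- beaker: Bystander: glass beaker, diameter 70, 90 mm high, near left. Origin: centre of its underside.
- spatula: Bystander: spatula with steel blade and wooden handle, 200 mm long, lying far right. Origin: under its middle.
Mind the look-alikes: they are no part of the job. What is meant by the part that bears slidebox_mid is not purple or turquoise, and is the smaller of those in its own colour.

How it is judged (in metres and radians):
On the way:
1. the slide box is out of the cover's landing place while the cover is still on the tray's side (value of joint leaf below 1.5 rad and (y of slidebox_mid in the frame of tray below -0.143 m or x of slidebox_mid in the frame of tray above 0.098 m or x of slidebox_mid in the frame of tray below -0.098 m)), for 0.1 s.
At the end, for the whole second after the job is handed in: The cover lies flat on the far side of its spine (joint above 3.07 rad, within about 4 degrees of flat) and at rest; the slide box stands level on the bench, outside the cover; every bystander is within 20 mm of where it stood (value of joint leaf above 3.07 rad and velocity of joint leaf below 0.05 rad/s and height (world z) of slidebox_mid between 0.008 and 0.017 m and angle between slidebox_mid's own z axis and vertical below 0.15 rad and distance of each of vial, oil, jar, dish, beaker, spatula from where it was at the start of the episode below 0.02 m); the robot touches nothing.
It fails at once if the slide box is lifted (centre more than 15 mm above its place) or tipped over 0.5 rad (height (world z) of slidebox_mid above 0.0275 m or angle between slidebox_mid's own z axis and vertical above 0.5 rad).
It fails at once if the cover strikes the slide box (more than 1 N) (contact force between leaf and slidebox above 1 N).
It fails at once if the cover is pinched: over 8 N of the fingers on both of its faces at once (contact force between the fingers and leaf_c0 above 8 N and contact force between the fingers and leaf_c1 above 8 N).
It fails at once if the cover is slammed over (faster than 6 rad/s) (velocity of joint leaf above 6 rad/s).
It fails at once if a bystander is moved by more than 20 mm (distance of any of vial, oil, jar, dish, beaker, spatula from where it was at the start of the episode above 0.02 m).
It also fails if it takes over 56 s, if anything falls off the work surface, if the arm or the gripper's body presses on something with over 40 N, if the wrist force passes 120 N, or if a joint passes its speed limit or range.

## Working session

There is one attempt and no reset: what is moved stays moved. The work goes in short steps, each a Python script; the robot and the scene stay as the last script left them, time stands still between calls to the robot, and variables do not carry over. Pictures are saved under pics/ and viewed, at most 10 in all, crops included, and the job is handed in when it is done.

```bash
mkdir -p pics
python3 - <<'E'
from station import r
import cv2,numpy as np,pickle
d={}
for n in("top","scene"):
    s=r.snapshot(n); d[n]=s; cv2.imwrite(f"pics/{n}0.png",s["frame"][...,::-1])
    print(n,s["fx"],s["fy"],s["cx"],s["cy"],s["dist_coeffs"],np.array(s["R"]).round(3).tolist(),s["t"])
pickle.dump(d,open("d0.pkl","wb"))
print(r.sense()["clock"])
E
```

```text
top 552.9701210198467 552.9701210198467 313.4183037259918 249.85518288091475 [-0.14222444  0.          0.          0.          0.        ] [[-0.025, -1.0, 0.014], [-0.996, 0.023, -0.088], [0.087, -0.016, -0.996]] [0.02070111 0.52067321 1.38492798]
scene 464.9561722721222 464.9561722721222 316.69351193063466 238.49040393090996 [-0.00753052  0.          0.          0.          0.        ] [[-0.545, 0.839, -0.003], [0.501, 0.323, -0.803], [-0.672, -0.439, -0.596]] [ 0.28923054 -0.2389766   1.40764905]
0.1
```

View pics/top0.png

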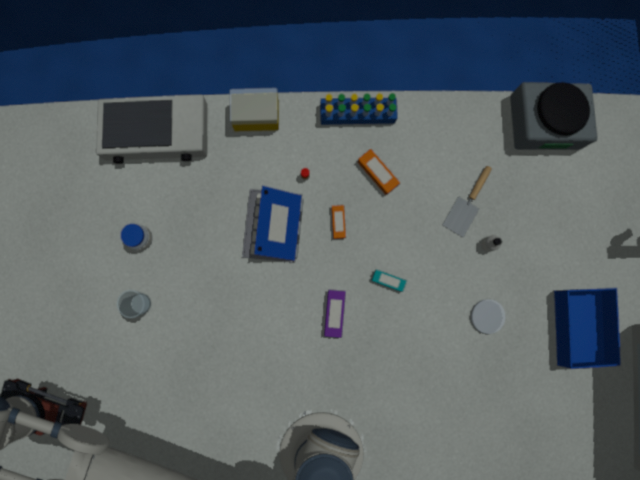

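View pics/scene0.png

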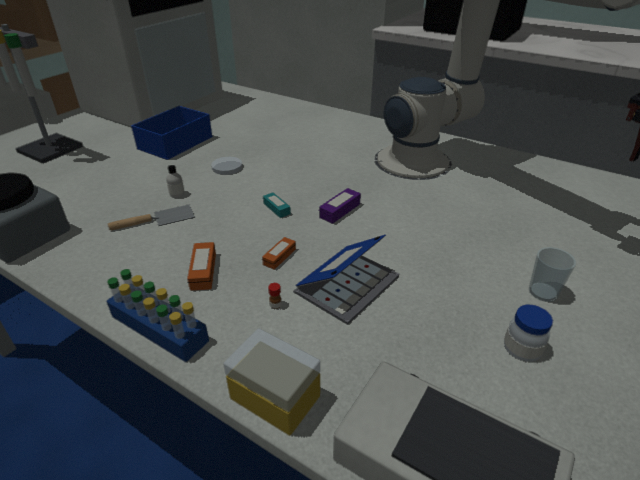

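The top view shows four boxes: a small orange one at (339,222), a larger orange one at (379,171), a purple one at (334,313) and a turquoise one at (389,281). The one meant is the orange at (339,222): it is the smaller orange box and stands on the spine's bare side. The tray and cover are at about (277,225), with the spine on their right. I'll confirm in an enlarged crop.

Run:
```python
import cv2,pickle
d=pickle.load(open("d0.pkl","rb"))
f=d["top"]["frame"][...,::-1]; a=f[165:285,240:400]
cv2.imwrite("pics/topc.png",cv2.resize(a,None,fx=5,fy=5,interpolation=cv2.INTER_CUBIC))
f=d["scene"]["frame"][...,::-1]; a=f[220:330,255:405]
cv2.imwrite("pics/scenec.png",cv2.resize(a,None,fx=5,fy=5,interpolation=cv2.INTER_CUBIC))
```

```text
(no output)
```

View pics/topc.png

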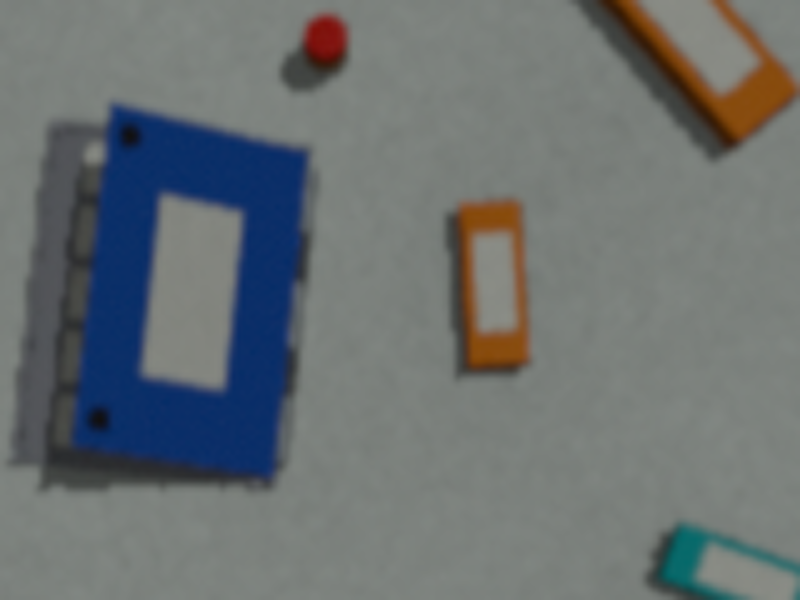

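View pics/scenec.png

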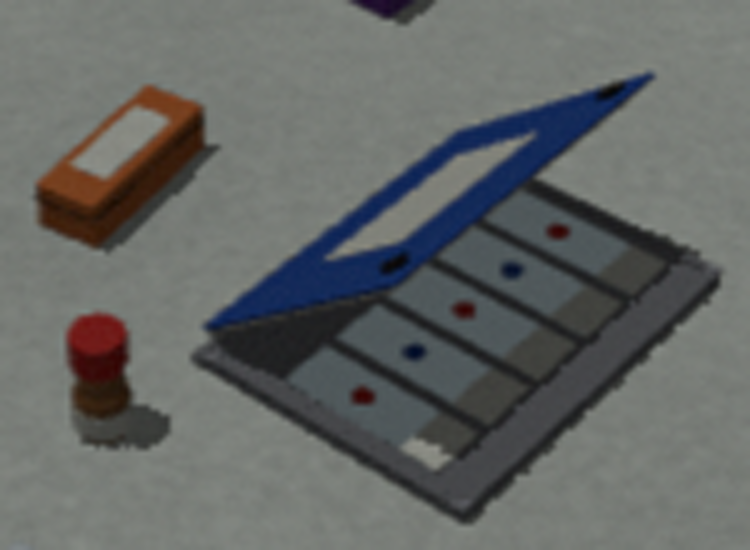

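The crops confirm the plain small orange box at crop (494,285), 5x. In the scene crop the cover's corners are at (208,327), (390,288), (653,74) and (460,133), and the box's top corners at (150,87), (203,108), (97,208) and (38,188). I'll fit the poses with the known sizes.

```bash
cat > fit.py <<'E'
import cv2,pickle,numpy as np
from scipy.optimize import least_squares
def proj(s,X):
    R=np.array(s["R"]);K=np.array([[s["fx"],0,s["cx"]],[0,s["fy"],s["cy"]],[0,0,1.]])
    return cv2.projectPoints(np.array(X,float),cv2.Rodrigues(R)[0],np.array(s["t"],float),K,np.array(s["dist_coeffs"],float))[0][:,0]
def un(px,off,k=5): return (np.array(px,float)+.5)/k-.5+off
def W(p,L): 
    c,s=np.cos(p[2]),np.sin(p[2]);L=np.array(L,float)
    return np.c_[p[0]+c*L[:,0]-s*L[:,1],p[1]+s*L[:,0]+c*L[:,1],L[:,2]]
def leaf(a,r0,r1=.130):
    return [(x,r*np.cos(a)-.006*np.sin(a),.0085+r*np.sin(a)+.006*np.cos(a)) for x,r in((.085,r0),(-.085,r0),(.085,r1),(-.085,r1))]
E
python3 - <<'E'
from fit import *
d=pickle.load(open("d0.pkl","rb"));T,S=d["top"],d["scene"];ot,os_=(240,165),(255,220)
Lt=un([(308,150),(272,477),(113,105),(73,445)],ot); Ls=un([(208,327),(460,133),(390,288),(653,74)],os_)
Tt=un([(50,125),(12,463)],ot); Ts=un([(468,510),(718,268),(193,352)],os_)
def f(p):
    l=W(p,leaf(p[3],p[4])); t=W(p,[(.09,.138,.008),(-.09,.138,.008),(.09,0,.008)])
    return np.r_[(proj(T,l)-Lt).ravel(),(proj(S,l)-Ls).ravel(),(proj(T,t[:2])-Tt).ravel(),(proj(S,t)-Ts).ravel()]
q=least_squares(f,[.5,.1,0,.6,.005],loss="soft_l1");print("tray",q.x.round(4));print(f(q.x).round(1))
Bt=un([(460,205),(521,202),(529,363),(470,369)],ot);Bs=un([(150,87),(203,108),(97,208),(38,188)],os_)
bc=[(.0425,.016,.025),(.0425,-.016,.025),(-.0425,-.016,.025),(-.0425,.016,.025)]
# scene order: far-left(150,87),(203,108)= -x ends
def g(p):
    b=W(p,bc); return np.r_[(proj(T,b)-Bt).ravel(),(proj(S,b[[2,3,0,1]])-Bs).ravel()]
b=least_squares(g,[.5,0,0]);print("box",b.x.round(4));print(g(b.x).round(1))
t=q.x;dx=b.x[:2]-t[:2];c,s=np.cos(t[2]),np.sin(t[2]);print("box in tray",c*dx[0]+s*dx[1],-s*dx[0]+c*dx[1],b.x[2]-t[2])
v=least_squares(lambda p:(proj(T,[(p[0],p[1],.05)])-un([(327,38)],ot)).ravel(),[.5,0]).x
o=[least_squares(lambda p:(proj(T,[(p[0],p[1],.02)])-np.array([u])).ravel(),[.5,0]).x.round(3).tolist() for u in[(379,171),(334,313),(389,281)]]
dx=v-t[:2];print("vial",v,c*dx[0]+s*dx[1],-s*dx[0]+c*dx[1],"purple etc",o)
E
```

```text
tray [ 0.5816  0.0444 -0.1193  0.6606  0.0086]
[-0.5 -0.5  0.2 -0.4 -0.7 -0.9 -0.   0.  -0.7 -0.5 -0.1 -1.3  1.2 -0.5
  0.4 -0.4 -0.2 -1.5 -0.  -0.4 -0.4 -0.3  0.9 -0.6 -0.4 -1. ]
box [ 0.5938 -0.0568  0.0343]
[-0.7 -0.8 -0.5 -0.9  0.1 -0.2 -0.6 -0.7 -0.4 -1.3  0.8 -1.2  0.  -0.5
 -0.4 -1.4]
box in tray 0.02408187945575206 -0.09907609618236687 0.15358497895442647
vial [0.71662753 0.02514431] 0.1363129697613809 -0.0030601595631957086 purple etc [[0.723, -0.167], [0.36, -0.04], [0.437, -0.183]]
```

The fit agrees with the given ranges: leaf at 0.66 rad, box at tray (24, -99) mm and yaw 0.15, vial at 136 mm. I'll close the fingers, go down between spine and box, and push along the tray's -y.

```bash
cat > mv.py <<'E'
from station import r
import numpy as np
TX,TY,TH=.5816,.0444,-.1193
def P(x,y,ztip):  # tray-frame tip position -> TCP
    c,s=np.cos(TH),np.sin(TH); return [TX+c*x-s*y,TY+s*x+c*y,ztip+.182]
O=[180,0,np.degrees(TH)+90]
if r.inverse_kinematics(P(0,0,.1),O) is None: O[2]-=180
def st(m):
    s=r.sense();print(m,round(s["clock"],2),np.round(s["tcp_pos"],4),np.round(s["contact_force"],1))
E
python3 - <<'E'
from mv import *
from fit import *
print(O,r.inverse_kinematics(P(.024,-.045,.2),O))
r.grab(5)
r.reach(P(.024,-.045,.2),O)
r.servo_line(P(.024,-.045,.008),speed=.15);st("down")
r.servo_line(P(.024,-.144,.008),speed=.06);st("pushed")
r.servo_line(P(.024,-.135,.008),speed=.06)
r.servo_line(P(.024,-.135,.2),speed=.2)
r.servo_line(P(0,.14,.2),speed=.25);st("over")
s=r.snapshot("top");f=s["frame"][...,::-1][165:285,240:400]
pickle.dump(s,open("d1.pkl","wb"))
cv2.imwrite("pics/top1.png",cv2.resize(f,None,fx=5,fy=5,interpolation=cv2.INTER_CUBIC))
E
```

```text
[180, 0, np.float64(83.16461350408927)] [-3.54753758e+00  5.02904926e+00  7.30071428e+01 -2.54444375e-14
  1.01963808e+02  3.28784891e+00]
down 5.38 [ 0.6005 -0.0032  0.1913] [-0.   0.2  1.4]
pushed 7.18 [ 0.5883 -0.1012  0.1901] [-0.3 -0.2  0. ]
over 9.85 [0.5984 0.1824 0.382 ] [ 0.  -0.7 -0.3]
```

View pics/top1.png

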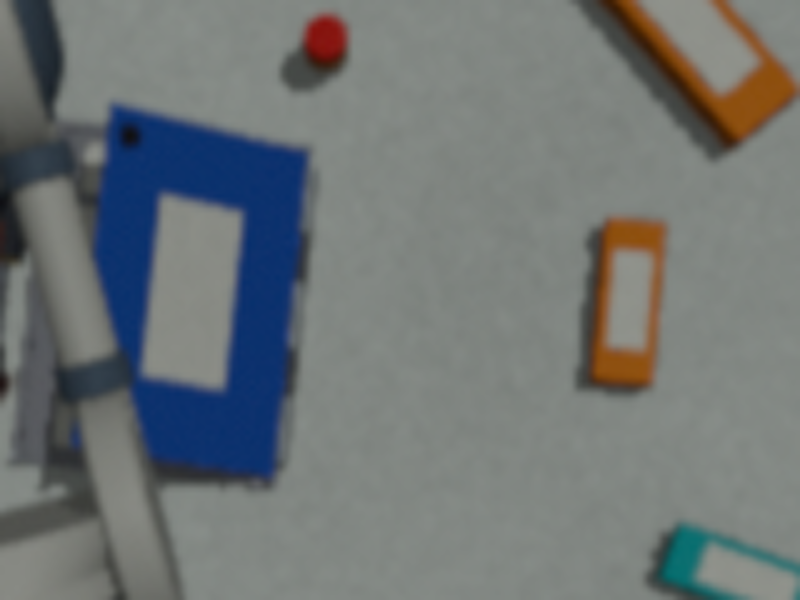

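The box now lies parallel to the spine at crop (628,302). That is about 69 mm further out, tray y about -0.168 m, so its near face clears the cover edge (-0.13) by about 20 mm. Now the cover.

Run:
```python
from mv import *
import cv2
D=.010
def tip(a):
    if a<np.pi/2: return .13*np.cos(a)+D,.0085+.13*np.sin(a)-.035
    return .095*np.cos(a)+D,.0085+.095*np.sin(a)
y,z=tip(.66)
r.servo_line(P(0,.15,z+.1),speed=.2); r.servo_line(P(0,y+.022,z),speed=.15);st("start")
for a in np.linspace(.66,2.9,15):
    y,z=tip(a); r.servo_line(P(0,y,z),speed=.09)
    st(f"{a:.2f}")
s=r.snapshot("scene");cv2.imwrite("pics/scene1.png",s["frame"][...,::-1])
```

```text
start 11.12 [0.5981 0.1783 0.2369] [-0.5  0.1  0.4]
0.66 11.51 [0.5951 0.1555 0.2358] [ 0.3  0.6 -0. ]
0.82 11.89 [0.5935 0.142  0.2517] [ 0.2 -0.1 -0.3]
0.98 12.28 [0.5915 0.1257 0.2638] [ 0.2 -0.2 -0.7]
1.14 12.66 [0.5893 0.1075 0.274 ] [ 0.3  0.5 -0.2]
1.30 13.04 [0.5869 0.0881 0.2811] [-0.9  0.9 -0.4]
1.46 13.43 [0.5845 0.0678 0.2849] [ 1.2 -0.7 -0.2]
1.62 13.78 [0.5822 0.0489 0.2853] [0.2 0.2 0.2]
1.78 14.1 [0.5804 0.034  0.2833] [ 0.3  0.4 -0. ]
1.94 14.42 [0.5786 0.0196 0.2787] [ 0.2 -0.5 -0.2]
2.10 14.73 [0.5769 0.006  0.272 ] [-0.2 -0.7 -0.8]
2.26 15.05 [ 0.5754 -0.0062  0.2631] [-0.3 -0.7 -0.1]
2.42 15.37 [ 0.5741 -0.017   0.2524] [-0.5 -0.5  0.2]
2.58 15.68 [ 0.5729 -0.0259  0.2401] [ 0.1  0.6 -0.6]
2.74 16.0 [ 0.5721 -0.0328  0.2265] [ 0.1 -0.2  0.1]
2.90 16.32 [ 0.5715 -0.0374  0.2121] [-0.4  1.5  0.1]
```

View pics/scene1.png

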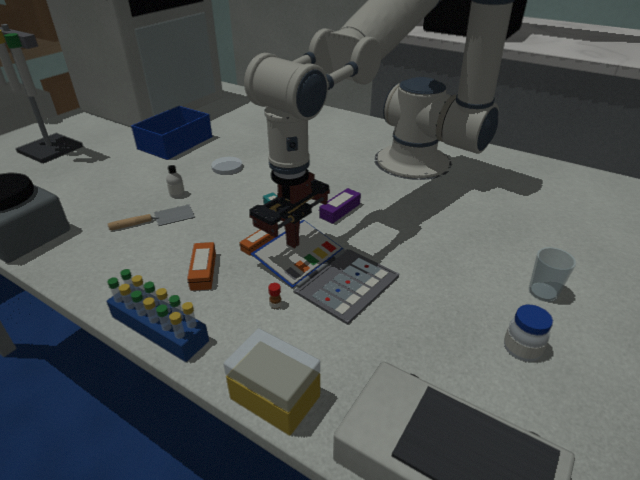

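The cover is over the spine and nearly flat, and the box at (257,238) is clear of it. I'll press it down the rest of the way gently, lift off and check.

Run:
```python
from mv import *
import cv2,pickle
for a in(3.0,3.08): r.servo_line(P(0,.095*np.cos(a)+.01,.0085+.095*np.sin(a)),speed=.04);st(a)
for z in(.0085,.007,.0055,.004):
    r.servo_line(P(0,-.088,z),speed=.02);r.wait(.2);st(z)
    if r.sense()["contact_force"][2]>8: break
r.servo_line(P(0,-.085,.2),speed=.15)
r.servo_line(P(0,.25,.25),speed=.25);st("up")
o={n:r.snapshot(n) for n in("top","scene")};pickle.dump(o,open("d2.pkl","wb"))
a=o["scene"]["frame"][...,::-1][200:310,225:375];b=o["top"]["frame"][...,::-1][165:285,240:400]
a=cv2.resize(a,(400,293),interpolation=cv2.INTER_CUBIC);b=cv2.resize(b,(400,300),interpolation=cv2.INTER_CUBIC)
cv2.imwrite("pics/end.png",np.vstack([a,b]))
cv2.imwrite("pics/scend.png",cv2.resize(o["scene"]["frame"][...,::-1][200:310,225:375],None,fx=5,fy=5,interpolation=cv2.INTER_CUBIC))
```

```text
3.0 16.75 [ 0.5715 -0.0391  0.2035] [-0.2 -0.9  0.9]
3.08 17.09 [ 0.5714 -0.0398  0.1959] [-0.2 -0.8  0.5]
0.0085 17.77 [ 0.5712 -0.0429  0.1908] [0.1 1.1 4.8]
0.007 18.23 [ 0.5712 -0.0429  0.1907] [-3.7  1.5 10.8]
up 21.17 [0.6114 0.2919 0.432 ] [-0.5 -0.6  0.3]
```

View pics/end.png

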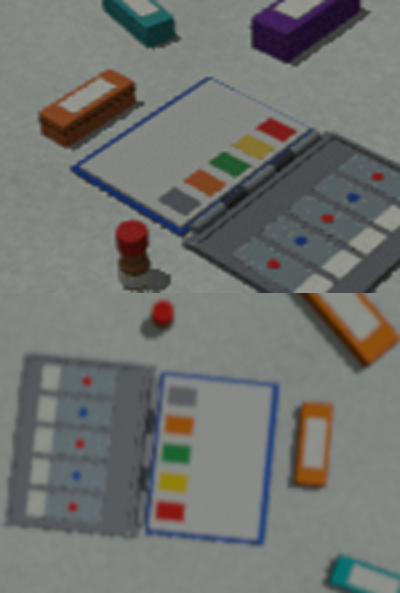

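View pics/scend.png

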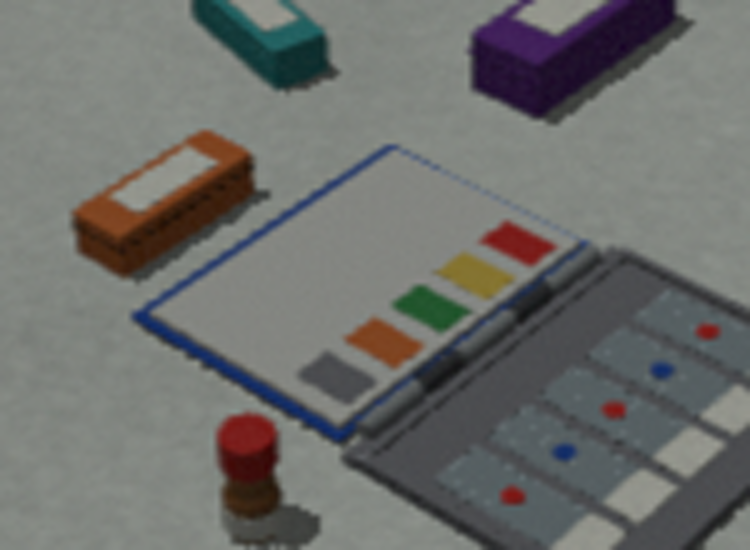

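The cover lies flat (scene crop corners (135,315), (395,147), (590,245), (345,437)). When pressing, the tip stopped firmly at z = 8.7 mm, which matches the inner face height of 8.5 mm. The box stands level and clear of the cover, and the vial has not moved.

```bash
python3 -c "
from station import r
print(r.hand_in())"
```

```text
the job is handed in; nothing more can be done
None
```

I handed the job in after about 21 s on the robot's clock: the slide box was pushed clear, and the cover was turned over its spine and laid flat on the bench. No verdict came back.

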